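Cup on the drying peg, ink knife held out for wiping

TASK

Clear up after the orange print: take the orange cup that lies on the drip tray, turn it over and set it down, without dropping it, mouth down over a free peg of the drying rack, and let go of it. Then draw the orange-handled ink knife out of the soaking stand and finish while holding it still, with its blade flat and level, the whole blade over the drip tray and about 15 cm above it, ready to be wiped: do not put it down. Leave the other cups and knives, the jars and the tape where they are.

Things in the scene. Friction and masses are not known exactly. Their poses are not given: they have to be found in the camera images.
- cup: Orange plastic cup, straight and round: outside diameter 60 mm, height 80, wall 3, bottom 4, about 70 g. Origin at the centre of its underside, z along its axis to the mouth. Starts lying on the tray's two wire rails, axis level 41 mm above the table, mouth pointing left as seen from the robot (+y, within 26 degrees).
- cup_mouth (a point): Centre of the orange cup's mouth, level with its rim, 80 mm along the cup's z from its origin.
- tray: Fixed steel drip tray, open-topped, 220 mm by 220 mm, 16 mm high, floor 4 mm. Origin at the centre of its underside, on the table. Two wire rails 6 mm thick, 184 mm long run along its y at x = +18 and -18 mm, tops 16 mm above the table.
- rack: Fixed white drying rack, right of the tray (-y side): flat base 250 mm (x, away from the robot) by 230 mm (y), 18 mm high, with four upright black pegs 51 mm tall, 13 to 17 mm thick, at x = -75 (front row) and +75 mm (rear row), y = +57.5 and -57.5 mm. Origin at the centre of its underside. Other cups sit on the two rear pegs; both front pegs are free.
- peg0 (a point): Near the top of the front peg on the rack's left (+y): on its axis, 68 mm above the table, 1 mm below the tip. Free.
- peg1 (a point): The same point of the front peg on the rack's right (-y). Free.
- peg2 (a point): The same point of the rear left peg; a cup sits on it.
- peg3 (a point): The same point of the rear right peg; a cup sits on it.
- stand: Fixed grey soaking stand, base 165 mm deep (x, away from the robot), 224 wide, left of the tray (+y side). Origin at the centre of its underside. Three slots at y = -75, 0, +75 mm lead down and away from the robot at 60 degrees below level, 40 mm wide, 7 high; mouths at x = -40 mm, 146 mm above the table. Highest edge 156 mm above the table.
- knife: Orange-handled ink knife, about 100 g: handle 110 mm long, 24 wide (y), 16 thick (z); flat steel blade 130 long, 34 wide, 3 thick. Origin at the joint of handle and blade, x to the tip, z square to the flat, at first upwards; balances 10 mm ahead of the origin. Starts in any of the slots, to the shoulder, handle up, leaning 60 degrees above level to the robot; draws out along its -x in 130 mm.
- knife_grip (a point): A good place to grip the orange handle, on its centre line 50 mm behind the origin (knife's -x); the fingers close along the knife's y, on the 24 mm width.
- knife_heel (a point): Root of the orange knife's blade, at the knife's origin.
- knife_tip (a point): Middle of the orange knife's blade end, 130 mm along the knife's x.
- cup_white: White cup of the same size, upside down on a rear peg of the rack. Origin at the centre of its underside, which is on top. Leave it.
- cup_blue: Blue cup, the same, on the other rear peg. Leave it.
- knife_blue: Ink knife of the same shape with a blue handle, in another slot. Leave it.
- knife_black: Ink knife of the same shape with a black handle, in another slot. Leave it.
- jar_black: Closed black ink jar, diameter 68 mm, height 85 mm, beyond the tray. Origin at the centre of its underside. Leave it.
- jar_blue: Closed blue ink jar of the same size, beyond the tray. Leave it.
- tape: Roll of masking tape lying flat, diameter 96 mm, height 25 mm. Leave it.
Mind the look-alikes: they are no part of the job. Leave any green or pink look-alike of the knife alone.

How it is judged:
On the way, in this order (a step that is already met when the one before it is completed fails the run):
1. the orange cup stands mouth down over a peg of the rack, rim on the rack's base, let go ((horizontal distance between cup_mouth and peg0 below 0.023 m or horizontal distance between cup_mouth and peg1 below 0.023 m or horizontal distance between cup_mouth and peg2 below 0.023 m or horizontal distance between cup_mouth and peg3 below 0.023 m) and angle between cup's own z axis and vertical above 3 rad and z of cup_mouth in the frame of rack between 0.013 and 0.024 m and contact force between cup and the fingers below 0.05 N and linear speed of cup below 0.03 m/s), for 0.3 s.
2. the orange-handled knife is out of the stand, held by the fingers, with the cup still on its peg (all of step 1 and height (world z) of knife_tip above 0.14 m and contact force between knife and the fingers above 1 N and contact force between knife and stand below 0.05 N), for 0.1 s.
At the end, for the whole second after the job is handed in: Cup let go, inverted (within 8 deg) over a peg, rim on the rack base. Knife still, in the fingers, clear of stand, tray and rack, blade flat within 17 deg of level (either face up), blade root and tip over the tray and 100 to 240 mm above the table (all of step 1 and x of knife_heel in the frame of tray between -0.11 and 0.11 m and y of knife_heel in the frame of tray between -0.11 and 0.11 m and x of knife_tip in the frame of tray between -0.11 and 0.11 m and y of knife_tip in the frame of tray between -0.11 and 0.11 m and contact force between knife and the fingers above 1 N and contact force between knife and stand below 0.05 N and (angle between knife's own z axis and vertical below 0.3 rad or angle between knife's own z axis and vertical above 2.84 rad) and height (world z) of knife_heel between 0.1 and 0.24 m and height (world z) of knife_tip between 0.1 and 0.24 m and contact force between knife and tray below 0.05 N and contact force between knife and rack below 0.05 N and linear speed of knife below 0.03 m/s and angular speed of knife below 0.15 rad/s); the arm keeps its last pose, push and grip.
It fails at once if the orange cup is dropped or knocked off (it moves faster than 0.6 m/s, a fall of about 18 mm, with no finger on it) (linear speed of cup above 0.6 m/s and contact force between cup and the fingers below 0.05 N).
It fails at once if the white or the blue cup is shifted by more than 30 mm or tipped (distance of any of cup_white, cup_blue from where it was at the start of the episode above 0.03 m or angle between any of cup_white, cup_blue's own z axis and vertical below 2.6 rad).
It fails at once if the blue or the black knife is shifted by more than 30 mm (distance of any of knife_blue, knife_black from where it was at the start of the episode above 0.03 m).
It fails at once if an ink jar is shifted by more than 30 mm or tipped (distance of any of jar_black, jar_blue from where it was at the start of the episode above 0.03 m or angle between any of jar_black, jar_blue's own z axis and vertical above 0.5 rad).
It fails at once if the tape roll is shifted by more than 30 mm (distance of tape from where it was at the start of the episode above 0.03 m).
It also fails if it takes over 69 s, if anything falls off the work surface, if the arm or the gripper's body presses on something with over 40 N, if the wrist force passes 120 N, or if a joint passes its speed limit or range.

ROBOT

A 7-joint arm with a two-finger parallel gripper is mounted at the origin on the work surface. World frame = base frame: x ahead of the robot, y to its left, z up, the work surface at z = 0. Lengths are in m, angles in rad, forces in N, time in s.
With the tool pointing down it reaches from about 0.4 to 0.875 m from the base axis. Payload 6.5 kg.
Tool frame: the origin (TCP) lies at the very end of the fingers, on their centre line; the grasp point (between the pads) lies bot.pinch_z behind it (bot.pinch_z is the distance from the TCP to the grasp point, in m); z points along the fingers, y is the line along which they close (so a half turn about z gives the same grasp; the last joint's range is limited). The gripper opens to 85 mm and grips with 20 to 120 N. Pads are 22 mm wide; open, the fingers measure 114 mm over their backs; the gripper's body (76 mm by 85 mm) begins 54 mm behind the grasp point. The pads swing forward as they close: fully open they stand 13 mm farther back than shut.
Start: joints at [1.056, 0.536, -0.004, 1.538, 0.003, 1.067, -0.071], TCP at [0.282, -0.586, 0.231] pointing down, gripper open.
Joint ranges: [-2.7, 2.7], [-0.37, 2.16], [-1.27, 1.26], [0.24, 2.4], [-1.31, 4.45], [0.19, 1.91], [-2.76, 2.76]. Speed limits (rad/s): [2.39, 2.39, 3.14, 3.14, 3.14, 3.14, 3.14].

INTERFACE

Orientations are given as a unit quaternion [x, y, z, w].
In Python, from workcell import bot gives the robot as it stands. The module is installed in compiled form; this text tells all that it offers.
- The arm moves only by the shell command python3 -m handwheel 'ROWS'. ROWS is JSON, a list of rows, each a list of 7 numbers: the shift along the tool's x, y, z in cm, then the turn, a rotation vector about the tool's x, y, z in rad, then the opening, from 0 (shut) to 1 (fully open). In form: [[tx, ty, tz, wx, wy, wz, hand], ...]. A call has 1 to 20 rows; each row shifts and turns the commanded pose from where the row before left it, along the tool's axes as they then stand; what a row does not reach is not made up. A row lasts 1/12 s, in which the tool goes at most 41.7 mm and 7.16 degrees, less where a joint would pass 70% of its speed; a pose out of reach is approached as far as the arm can. A call is refused whole if a number of a shift passes 4.17 or a number of a turn 0.125, either way. A call with a gripper value outside its range is refused whole. The fingers move at their own pace and stop on an object; the grip force is fixed at half the most. Time passes only in rows, so rows that do not move let the fingers close. It gives the time, the measured TCP pose, the force, the opening and the grip force at its end, in the units of the state.
- bot.get_state(): the state, without advancing time (a new reading comes with each control period).
- bot.read_camera(name): name is "scene" or "top"; returns the picture (480x640x3 uint8, red, green, blue); there is no depth.
- bot.get_calibration(name): a dict with "intrinsics" (3x3 intrinsics, pixels), "rvec" (rotation vector, rad) and "tvec" (3), from world to camera coordinates, as OpenCV has them. Camera axes: x right, y down, z forward; pixel columns grow to the right and rows downward; lengths in m; the calibration is good to about 2 mm. A picture is of the moment at which its call begins. get_calibration takes no time and is no camera call.
- bot.sign_off(): hands the job in; it is judged then, once.
Trained networks look in the newest picture that a camera, given by its name, has taken for a name from the list of things; names that differ only in an ending like _2 or _b are one class to them, and where a whole thing is asked for, a point or a joint stands for the part that bears it (a point fixed in the world has none). Each returns a list of dicts, best first, with "conf" (0 to 1); they miss things now and then, are a little off and sometimes report something else, mostly with a low value. They report only what shows in the picture. A call takes as long as a camera call. They do not tell look-alikes from the thing itself.
- bot.outline_of(camera, name): "mask" (480x640 bool, what is visible of it) and "box" ([left, top, right, bottom] in pixels, round what is visible of it).
The state is a dict: "clock": time; "q": joint angles; "dq": joint speeds; "tau": joint torques, N m; "ee_pos": TCP position; "tool_rot": TCP orientation; "contact_force": force on the tool from outside, world axes, zero at the start; "wrist_torque": the same for the moment, N m; "opening": finger opening in m; "grip_force": force on a finger pad.
Only numpy, scipy, OpenCV 4.12 (cv2) and the standard library are available. Lean on these libraries where they do the work, as an engineer would, in place of code of your own. Each camera call takes 0.05 s, during which the arm holds its last target. There are 200 camera calls.

## Working session

There is one attempt and no reset: what is moved stays moved. The work goes in short steps, Python scripts to look and compute and a shell command to move; the robot and the scene stay as the last step left them, time stands still between calls to the robot, and variables do not carry over. Pictures are saved under pics/ and viewed, at most 10 in all, crops included, and the job is handed in when it is done.

```bash
mkdir -p pics; cat > h.py <<'E'
import numpy as np, cv2, json
from workcell import bot
from scipy.spatial.transform import Rotation as R
def cal(n):
    c=bot.get_calibration(n); return np.array(c["intrinsics"]),np.array(c["rvec"],float).ravel(),np.array(c["tvec"],float).ravel()
def proj(n,P):
    K,r,t=cal(n); return cv2.projectPoints(np.atleast_2d(np.array(P,float)),r,t,K,None)[0].reshape(-1,2)
def ray(n,uv,z):
    K,r,t=cal(n); Rm=R.from_rotvec(r).as_matrix(); d=Rm.T@np.linalg.inv(K)@[uv[0],uv[1],1]; o=-Rm.T@t
    return o+d*(z-o[2])/d[2]
def snap(n,f=None):
    im=bot.read_camera(n)
    if f: cv2.imwrite("pics/"+f,im[:,:,::-1])
    return im
E
python3 - <<'E'
from h import *
for n in("scene","top"):
    snap(n,n+"0.png")
    K,r,t=cal(n);Rm=R.from_rotvec(r).as_matrix();print(n,-Rm.T@t,Rm[2],K[0,0])
    for o in("cup","tray","rack","stand","knife"):
        for d in bot.outline_of(n,o)[:3]:
            m=d["mask"];ys,xs=np.nonzero(m);print(o,round(d["conf"],2),d["box"],xs.mean().round(1),ys.mean().round(1),m.sum())
s=bot.get_state();print(s,bot.pinch_z)
E
```

```text
scene [1.34234579 0.34651678 1.05545981] [-0.64754867 -0.22909575 -0.72677085] 466.24451549202524
cup 0.73 [284.5, 240.3, 314.6, 263.2] 299.2 251.6 573
tray 0.91 [252.0, 232.9, 333.3, 295.1] 293.0 262.0 3889
rack 0.56 [125.0, 218.7, 233.2, 300.5] 183.7 255.9 4070
rack 0.39 [429.3, 226.9, 450.3, 269.3] 438.2 248.0 440
stand 0.82 [365.7, 252.9, 474.0, 350.7] 420.2 300.3 6541
stand 0.16 [426.7, 226.9, 449.5, 269.8] 437.9 248.4 507
knife 0.66 [468.5, 232.6, 512.3, 282.6] 487.4 255.9 598
knife 0.62 [384.2, 196.3, 415.7, 252.1] 395.3 220.9 415
top [0.33008764 0.06097835 1.49316133] [ 1.31389584e-01 -5.78318774e-04 -9.91330643e-01] 530.9319938196688
cup 0.8 [338.3, 229.7, 371.7, 257.3] 353.3 242.4 665
tray 0.9 [312.6, 196.2, 405.7, 292.1] 359.1 242.5 5542
tray 0.55 [428.1, 163.0, 514.9, 250.6] 471.1 212.3 5893
rack 0.69 [427.8, 160.9, 515.4, 251.0] 471.2 211.9 5941
stand 0.8 [167.3, 189.5, 264.6, 261.0] 220.8 221.1 4516
stand 0.66 [310.8, 199.1, 402.5, 289.7] 359.0 242.6 5480
knife 0.9 [141.2, 275.1, 188.2, 359.2] 165.2 315.7 945
knife 0.89 [242.2, 292.7, 293.5, 369.9] 265.5 329.8 873
knife 0.75 [340.3, 231.4, 372.5, 257.5] 353.6 242.4 647
{'clock': 0.6, 'q': array([ 1.05581141,  0.53636652, -0.00435115,  1.53788247,  0.00259391,
        1.06724211, -0.07121319]), 'dq': array([-0.00067557, -0.00137204,  0.00146511, -0.00013705,  0.00049819,
       -0.00041576,  0.00083854]), 'tau': array([ 8.16474312e-05, -5.83064425e+01,  1.04747873e+00, -2.59332848e+01,
        1.23842899e-02,  2.03637923e-03, -6.82235077e-05]), 'ee_pos': array([ 0.28200441, -0.58566874,  0.23131892]), 'tool_rot': array([ 9.74931878e-01,  2.22503551e-01, -7.63384366e-06,  5.82909254e-05]), 'contact_force': array([ 0.2987583 , -0.14727807,  0.50216505]), 'wrist_torque': array([ 0.00691854,  0.06687286, -0.03712152]), 'grip_force': 0.0, 'opening': 0.08567189010545494} 0.0187
```

```bash
python3 - <<'E'
import cv2
a=cv2.imread("pics/top0.png");cv2.imwrite("pics/top0c.png",cv2.resize(a[150:390,120:540],None,fx=1.9,fy=1.9,interpolation=cv2.INTER_CUBIC))
a=cv2.imread("pics/scene0.png");cv2.imwrite("pics/scene0c.png",cv2.resize(a[150:400,110:530],None,fx=1.9,fy=1.9,interpolation=cv2.INTER_CUBIC))
E
```

```text
(no output)
```

View pics/top0c.png

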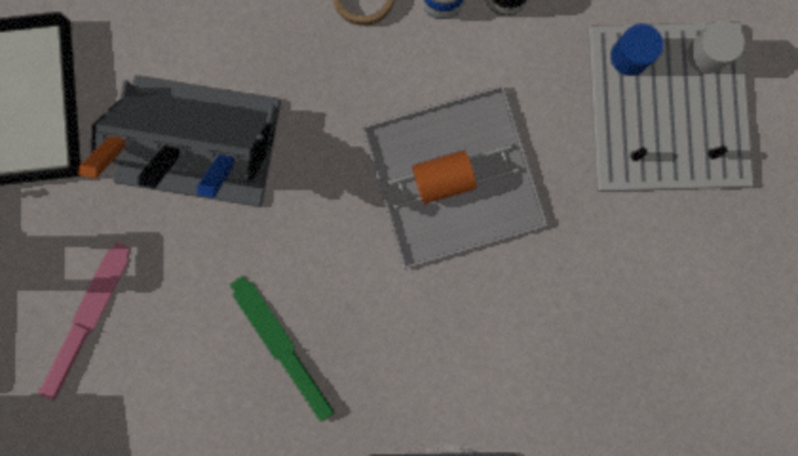

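View pics/scene0c.png

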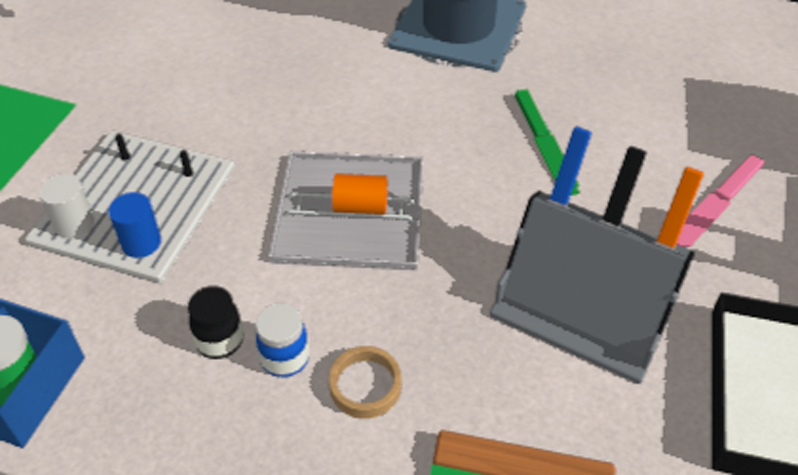

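The top crop shows the orange cup at full-frame pixel (354,243) on the tray and the free front pegs at about (456,231) and (498,230). There are three knives in the stand: orange (174,233), black (204,237) and blue (234,242). Pink and green knives lie on the table. The orange handle in the stand's left slot is the one that fits; the pink and green are look-alikes. Next I fit the models.

```bash
cat > fit.py <<'E'
from h import *
from scipy.optimize import minimize
def orange(im):
    h=cv2.cvtColor(im,cv2.COLOR_RGB2HSV); return (h[...,0]>=4)&(h[...,0]<=16)&(h[...,1]>190)&(h[...,2]>70)
def blob(m,uv,r=30):
    n,l,s,c=cv2.connectedComponentsWithStats(m.astype(np.uint8))
    i=min((k for k in range(1,n) if s[k,4]>25),key=lambda k:np.hypot(*(c[k]-uv))); return l==i
S=8
def hullmask(n,P):
    h=cv2.convexHull((proj(n,P)*16).round().astype(np.int32)); m=np.zeros((480,640),np.uint8); cv2.fillConvexPoly(m,h,255,cv2.LINE_AA,4); return m/255.
def fit(masks,model,p0,step):
    def cost(p):
        c=0
        for n,m in masks.items():
            a=hullmask(n,model(p)); c+=np.abs(a-m).sum()/m.sum()
        return c
    p=np.array(p0,float)
    for k in range(3):
        sim=np.vstack([p]+[p+np.eye(len(p))[i]*step[i]/(k+1) for i in range(len(p))])
        r=minimize(cost,p,method="Nelder-Mead",options=dict(initial_simplex=sim,maxiter=300,xatol=1e-5,fatol=1e-5)); p=r.x
    return p,r.fun
th=np.linspace(0,2*np.pi,40)
def cupm(p): # x,y centre, yaw of axis
    c=np.array([np.cos(p[2]),np.sin(p[2]),0]);s=np.array([-c[1],c[0],0]);o=np.array([p[0],p[1],.041])
    return np.vstack([o+e*c+.03*(np.cos(t)*s+np.sin(t)*np.array([0,0,1])) for e in(-.04,.04) for t in th])
def knifem(p,a=-.11,b=0): # origin xyz, yaw
    Q=R.from_euler("ZY",[p[3],np.pi/3]); return Q.apply([[x,y,z] for x in(a,b) for y in(-.012,.012) for z in(-.008,.008)])+p[:3]
def pegm(p):
    return np.vstack([[p[0]+r*np.cos(t),p[1]+r*np.sin(t),z] for z,r in((.018,.0085),(.069,.0065)) for t in th])
def trap(p): # tray outline
    Q=R.from_euler("z",p[2]); return Q.apply([[x,y,z] for x in(-.11,.11) for y in(-.11,.11) for z in(0,.016)])+[p[0],p[1],0]
E
python3 - <<'E'
from fit import *
T=cv2.imread("pics/top0.png")[...,::-1].copy();Sc=cv2.imread("pics/scene0.png")[...,::-1].copy()
im={"top":T,"scene":Sc}
g=ray("top",(354,243),.041)
mk={"top":blob(orange(T),(354,243)),"scene":blob(orange(Sc),(299,252))}
cp=fit(mk,cupm,[g[0],g[1],1.57],[.01,.01,.2]);print("cup",cp)
mk={"top":blob(orange(T),(174,233)),"scene":blob(orange(Sc),(468,259))}
g=ray("top",(170,236),.2);kp=fit(mk,knifem,[g[0]+.03,g[1],.146,0],[.02,.02,.01,.15]);print("knife",kp,{n:m.sum() for n,m in mk.items()})
pg=[]
for a,b in(((456,231),(206,238)),((498,230),(174,229))):
    dk={n:(i.max(2)<60) for n,i in im.items()}
    mk={"top":blob(dk["top"],a),"scene":blob(dk["scene"],b)}
    g=ray("top",a,.045);q=fit(mk,pegm,g[:2],[.01,.01]);pg.append(q);print("peg",q,{n:m.sum() for n,m in mk.items()})
bot.read_camera("top");bot.read_camera("scene")
mt={n:bot.outline_of(n,"tray")[0]["mask"] for n in im}
g=ray("top",(359,243),.01);tp=fit(mt,trap,[g[0],g[1],.25],[.01,.01,.1]);print("tray",tp)
ms=bot.outline_of("top","stand")[0]["mask"]
for n,i in im.items():
    for P in[cupm(cp[0]),knifem(kp[0]),pegm(pg[0][0]),pegm(pg[1][0]),trap(tp[0])]:
        h=cv2.convexHull((proj(n,P)*16).round().astype(np.int32));cv2.polylines(i,[h],True,(0,255,0),1,cv2.LINE_AA,4)
o=np.vstack([cv2.resize(T[200:300,150:530],None,fx=2.1,fy=2.1,interpolation=cv2.INTER_CUBIC),cv2.resize(Sc[210:320,130:510],None,fx=2.1,fy=2.1,interpolation=cv2.INTER_CUBIC)])
cv2.imwrite("pics/fit.png",o[...,::-1])
E
```

```text
cup (array([ 0.50293615, -0.00877981,  1.92786615]), np.float64(1.3076095296700623))
knife (array([0.54668191, 0.44212015, 0.15029275, 0.03501194]), np.float64(2.103158667636027)) {'top': np.int64(139), 'scene': np.int64(390)}
peg (array([ 0.53407543, -0.291528  ]), np.float64(2.0294467396769185)) {'top': np.int64(39), 'scene': np.int64(46)}
peg (array([ 0.53504544, -0.40557418]), np.float64(1.834848560700876)) {'top': np.int64(50), 'scene': np.int64(47)}
tray (array([ 0.50680156, -0.02181242,  0.27824613]), np.float64(0.37941117662010154))
```

View pics/fit.png

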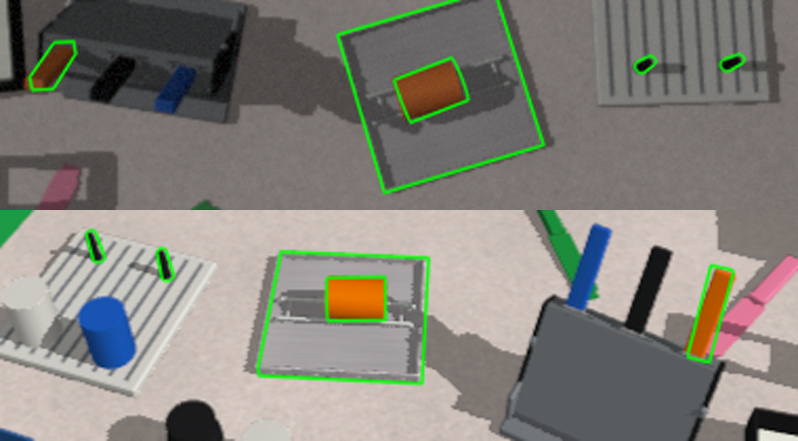

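The overlay shows the tray, cup and pegs well outlined. The knife fit is shifted in the top view because its mask is too strict there. I'll loosen the colour threshold and refit.

```bash
sed -i 's/h\[...,1\]>190)&(h\[...,2\]>70)/h[...,1]>150)\&(h[...,2]>35)/; s/<=16)/<=18)/' fit.py; python3 - <<'E'
from fit import *
T=cv2.imread("pics/top0.png")[...,::-1].copy();Sc=cv2.imread("pics/scene0.png")[...,::-1].copy()
mk={"top":blob(orange(T),(354,243)),"scene":blob(orange(Sc),(299,252))}
cp=fit(mk,cupm,[.503,-.009,1.9],[.01,.01,.2]);print("cup",cp,{n:m.sum() for n,m in mk.items()},[hullmask(n,cupm(cp[0])).sum() for n in mk])
mk={"top":blob(orange(T),(174,233)),"scene":blob(orange(Sc),(468,259))}
kp=fit(mk,knifem,[.53,.45,.15,-.1],[.02,.02,.01,.15]);print("knife",kp,{n:m.sum() for n,m in mk.items()})
def blue(im):
    h=cv2.cvtColor(im,cv2.COLOR_RGB2HSV); return (h[...,0]>=105)&(h[...,0]<=125)&(h[...,1]>150)&(h[...,2]>35)
mb={"top":blob(blue(T),(234,242)),"scene":blob(blue(Sc),(411,237))}
bp=fit(mb,knifem,[.53,.30,.15,-.1],[.02,.02,.01,.15]);print("blue",bp,{n:m.sum() for n,m in mb.items()})
for n,i in(("top",T),("scene",Sc)):
    for P in[cupm(cp[0]),knifem(kp[0]),knifem(bp[0])]:
        h=cv2.convexHull((proj(n,P)*16).round().astype(np.int32));cv2.polylines(i,[h],True,(0,255,0),1,cv2.LINE_AA,4)
cv2.imwrite("pics/fit2.png",np.hstack([cv2.resize(T[190:290,150:280],None,fx=3,fy=3,interpolation=cv2.INTER_CUBIC),cv2.resize(Sc[190:290,380:510],None,fx=3,fy=3,interpolation=cv2.INTER_CUBIC)])[...,::-1])
E
```

```text
cup (array([ 0.50302904, -0.00784347,  1.8870723 ]), np.float64(0.3795418929331059)) {'top': np.int64(597), 'scene': np.int64(566)} [np.float64(727.3333333333334), np.float64(646.1294117647059)]
knife (array([ 0.5424792 ,  0.43867589,  0.15213484, -0.12468278]), np.float64(0.7456314273961333)) {'top': np.int64(260), 'scene': np.int64(429)}
blue (array([0.5184709 , 0.29454917, 0.15355122, 0.00357217]), np.float64(0.9931787542276431)) {'top': np.int64(223), 'scene': np.int64(355)}
```

View pics/fit2.png

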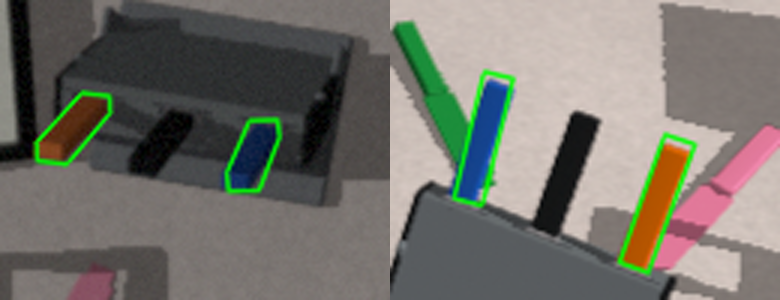

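The second overlay shows the orange handle in the left slot well matched, with its top end near full-frame pixel (166,242). The other look-alikes (black, blue, pink, green) are clearly separate. Now a move helper.

```bash
cat > mv.py <<'E'
from h import *
def plan(p,Rt,n=None,back=0.,pz=None):
    """grasp point p, tool rotation Rt (matrix); prints one row to repeat n times"""
    s=bot.get_state();R0=R.from_quat(s["tool_rot"]).as_matrix();p0=np.array(s["ee_pos"])
    pt=np.array(p)+Rt[:,2]*((bot.pinch_z if pz is None else pz)-back)
    w=R.from_matrix(R0.T@Rt).as_rotvec();d=R0.T@(pt-p0)
    if n is None:n=int(max(np.ceil(np.abs(w).max()/.11),np.ceil(np.linalg.norm(d)/.03),1))
    A=R.from_rotvec(w/n).as_matrix();M=sum(np.linalg.matrix_power(A,k) for k in range(n));t=np.linalg.solve(M,d)
    print("clock %.1f"%s["clock"],"n",n,"row",(t*100).round(2),(w/n).round(4),"tot",(d*100).round(2),w.round(3),"q",np.round(s["q"],2),"ee",p0.round(4),"open",round(s["opening"],4),"grip",s["grip_force"],"F",np.round(s["contact_force"],1))
def frame(z,y):
    z=np.array(z,float);z/=np.linalg.norm(z);y=np.array(y,float);y-=z*(y@z);y/=np.linalg.norm(y);return np.c_[np.cross(y,z),y,z]
CY=1.887;c=np.array([np.cos(CY),np.sin(CY),0]);s_=np.array([np.sin(CY),-np.cos(CY),0]);Z=np.array([0,0,1.])
a=np.radians(30)
G=np.array([.503,-.0085,.041])-.016*c
Rpick=frame(-np.cos(a)*Z+np.sin(a)*c,s_)
Rpick2=frame(-np.cos(a)*Z+np.sin(a)*c,-s_)
E
python3 -c "
from mv import *
plan(G,Rpick,back=.12);plan(G,Rpick2,back=.12);print(Rpick)"
```

```text
clock 0.8 n 20 row [2.91 0.07 1.27] [ 0.0188  0.0215 -0.0701] tot [ 44.07 -35.8   10.26] [ 0.376  0.429 -1.403] q [ 1.06  0.54 -0.    1.54  0.    1.07 -0.07] ee [ 0.2821 -0.5856  0.2313] open 0.0854 grip 0.0 F [-0.4  0.9  0.2]
clock 0.8 n 20 row [ 0.44 -3.09  0.68] [ 0.0222 -0.0195  0.083 ] tot [ 44.07 -35.8   10.26] [ 0.445 -0.389  1.66 ] q [ 1.06  0.54 -0.    1.54  0.    1.07 -0.07] ee [ 0.2821 -0.5856  0.2313] open 0.0854 grip 0.0 F [-0.4  0.9  0.2]
[[-2.69299861e-01  9.50422772e-01 -1.55480347e-01]
 [ 8.23090265e-01  3.10960695e-01  4.75211386e-01]
 [ 5.00000000e-01  2.40370336e-17 -8.66025404e-01]]
```

```bash
python3 -m handwheel '[[2.9,0.1,1.0,0.019,0.0215,-0.07,1],[2.9,0.1,1.0,0.019,0.0215,-0.07,1],[2.9,0.1,1.0,0.019,0.0215,-0.07,1],[2.9,0.1,1.0,0.019,0.0215,-0.07,1],[2.9,0.1,1.0,0.019,0.0215,-0.07,1],[2.9,0.1,1.0,0.019,0.0215,-0.07,1],[2.9,0.1,1.0,0.019,0.0215,-0.07,1],[2.9,0.1,1.0,0.019,0.0215,-0.07,1],[2.9,0.1,1.0,0.019,0.0215,-0.07,1],[2.9,0.1,1.0,0.019,0.0215,-0.07,1],[2.9,0.1,1.0,0.019,0.0215,-0.07,1],[2.9,0.1,1.0,0.019,0.0215,-0.07,1],[2.9,0.1,1.0,0.019,0.0215,-0.07,1],[2.9,0.1,1.0,0.019,0.0215,-0.07,1],[2.9,0.1,1.0,0.019,0.0215,-0.07,1],[2.9,0.1,1.0,0.019,0.0215,-0.07,1],[2.9,0.1,1.0,0.019,0.0215,-0.07,1],[2.9,0.1,1.0,0.019,0.0215,-0.07,1],[2.9,0.1,1.0,0.019,0.0215,-0.07,1],[2.9,0.1,1.0,0.019,0.0215,-0.07,1]]'; python3 -c "
from mv import *
plan(G,Rpick,back=.12)"
```

```text
clock: 2.52
ee_pos: [0.5295, -0.0877, 0.1804]
tool_rot: [0.566, 0.782, 0.152, -0.212]
contact_force: [0.3, 0.7, -0.2]
opening: 0.0852
grip_force: 0.0
clock 2.5 n 2 row [-0.57 -0.02  2.66] [-0.0012 -0.0019  0.0002] tot [-1.14 -0.04  5.31] [-0.002 -0.004  0.   ] q [ 0.74  0.7  -0.59  1.63 -0.09  1.19  0.57] ee [ 0.5295 -0.0877  0.1804] open 0.0852 grip 0.0 F [ 0.3  0.7 -0.2]
```

```bash
python3 -m handwheel '[[-0.5,0,2.5,0,0,0,1],[-0.4,0,2.5,0,0,0,1],[-0.2,0,2.5,0,0,0,1],[0,0,2.5,0,0,0,1],[0,0,0,0,0,0,1]]'; python3 -c "
from mv import *
plan(G,Rpick)"
```

```text
clock: 2.93
ee_pos: [0.5132, -0.0477, 0.0853]
tool_rot: [0.567, 0.781, 0.151, -0.215]
contact_force: [-0.3, 0.6, -0.6]
opening: 0.0855
grip_force: 0.0
clock 2.9 n 3 row [-0.05  0.1   2.31] [-0.0026 -0.0026 -0.0009] tot [-0.16  0.31  6.92] [-0.008 -0.008 -0.003] q [ 0.68  0.8  -0.58  1.74 -0.06  0.98  0.56] ee [ 0.5132 -0.0477  0.0853] open 0.0855 grip 0.0 F [-0.3  0.6 -0.6]
```

```bash
python3 -m handwheel '[[-0.1,0.2,1.8,-0.008,-0.008,0,1],[-0.1,0.1,1.8,0,0,0,1],[0,0,1.8,0,0,0,1],[0,0,1.7,0,0,0,1],[0,0,0,0,0,0,1]]'; python3 -c "
from mv import *
plan(G,Rpick)
snap('scene','g1.png')
import cv2
snap('top','g1t.png')
a=cv2.imread('pics/g1.png')[200:300,230:370];b=cv2.imread('pics/g1t.png')[190:290,290:430]
cv2.imwrite('pics/g1c.png',np.hstack([cv2.resize(x,None,fx=2.8,fy=2.8,interpolation=cv2.INTER_CUBIC) for x in(a,b)]))"
```

```text
clock: 3.35
ee_pos: [0.508, -0.0163, 0.0248]
tool_rot: [0.569, 0.781, 0.152, -0.208]
contact_force: [-1.0, 0.3, 0.4]
opening: 0.0854
grip_force: 0.0
clock 3.4 n 1 row [ 0.2  -0.23  0.11] [ 0.0034  0.0027 -0.0027] tot [ 0.2  -0.23  0.11] [ 0.003  0.003 -0.003] q [ 0.63  0.88 -0.56  1.79 -0.04  0.82  0.54] ee [ 0.508  -0.0163  0.0248] open 0.0854 grip 0.0 F [-1.   0.3  0.4]
```

View pics/g1c.png

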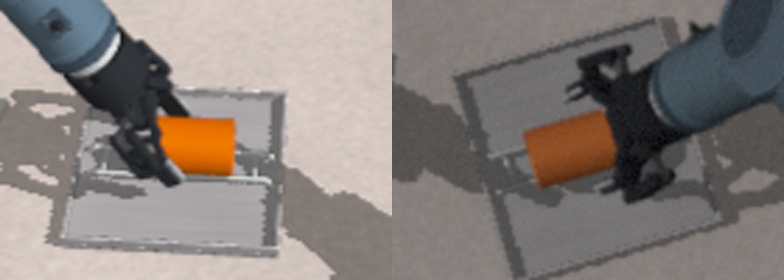

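The crops show the fingers straddling the lower half of the cup, with nothing touching. Close now.

```bash
python3 -m handwheel '[[0.2,-0.2,0.2,0,0,0,0.8],[0,0,0,0,0,0,0.6],[0,0,0,0,0,0,0.4],[0,0,0,0,0,0,0.2],[0,0,0,0,0,0,0],[0,0,0,0,0,0,0],[0,0,0,0,0,0,0],[0,0,0,0,0,0,0],[0,0,0,0,0,0,0],[0,0,0,0,0,0,0]]'; python3 -c "
from mv import *
plan(G+[0,0,.15],Rpick)"
```

```text
clock: 4.28
ee_pos: [0.507, -0.0163, 0.0263]
tool_rot: [0.569, 0.781, 0.153, -0.206]
contact_force: [-2.0, -2.2, 8.7]
opening: 0.0573
grip_force: 62.9
clock 4.3 n 5 row [ 1.51 -0.02 -2.56] [ 0.0013  0.0011 -0.0006] tot [  7.53  -0.08 -12.81] [ 0.007  0.006 -0.003] q [ 0.64  0.87 -0.56  1.8  -0.04  0.82  0.54] ee [ 0.507  -0.0163  0.0263] open 0.0573 grip 62.89106658761739 F [-2.  -2.2  8.7]
```

```bash
cat >> mv.py <<'E'
P0=np.array([.534,-.2915,0.])
def Rplace(deg):
    y=np.radians(deg);h=np.array([np.cos(y),np.sin(y),0]);return frame(np.cos(a)*h-np.sin(a)*Z,np.cross(Z,h))
E
python3 -m handwheel '[[0.7,0,-1.3,0,0,0,0],[1.5,0,-2.6,0,0,0,0],[1.5,0,-2.6,0,0,0,0],[1.5,0,-2.6,0,0,0,0],[1.5,0,-2.6,0,0,0,0],[1.5,0,-2.6,0,0,0,0],[1.5,0,-2.6,0,0,0,0],[0,0,0,0,0,0,0]]'; python3 -c "
from mv import *
snap('scene','l1.png');snap('top','l1t.png')
for d in(-72,-60,-45,-30): plan(P0+[0,0,.074+.09],Rplace(d),n=20)"
```

```text
clock: 4.95
ee_pos: [0.5088, -0.015, 0.2263]
tool_rot: [0.569, 0.782, 0.154, -0.202]
contact_force: [1.5, 0.1, -2.0]
opening: 0.0575
grip_force: 64.8
clock 5.0 n 20 row [-1.47 -0.3   0.72] [ 0.0003 -0.0781 -0.0003] tot [-28.28  -5.85  -8.38] [ 0.006 -1.563 -0.006] q [ 0.71  0.57 -0.66  1.74 -0.15  1.14  0.48] ee [ 0.5065 -0.0156  0.2216] open 0.0575 grip 64.79598209814867 F [-0.1 -0.7 -1.8]
clock 5.0 n 20 row [-1.44 -0.44  0.7 ] [-0.0028 -0.0778 -0.0115] tot [-28.25  -5.51  -8.36] [-0.055 -1.556 -0.23 ] q [ 0.71  0.57 -0.66  1.74 -0.15  1.14  0.48] ee [ 0.5065 -0.0156  0.2216] open 0.0575 grip 64.79598209814867 F [-0.1 -0.7 -1.8]
clock 5.0 n 20 row [-1.38 -0.61  0.65] [-0.0066 -0.0765 -0.0255] tot [-28.13  -5.11  -8.29] [-0.131 -1.529 -0.509] q [ 0.71  0.57 -0.66  1.74 -0.15  1.14  0.48] ee [ 0.5065 -0.0156  0.2216] open 0.0575 grip 64.79598209814867 F [-0.1 -0.7 -1.8]
clock 5.0 n 20 row [-1.31 -0.78  0.59] [-0.0103 -0.0742 -0.0394] tot [-27.92  -4.77  -8.17] [-0.207 -1.483 -0.787] q [ 0.71  0.57 -0.66  1.74 -0.15  1.14  0.48] ee [ 0.5065 -0.0156  0.2216] open 0.0575 grip 64.79598209814867 F [-0.1 -0.7 -1.8]
```

```bash
python3 -m handwheel '[[-1.44,-0.44,0.7,-0.003,-0.078,-0.0115,0],[-1.44,-0.44,0.7,-0.003,-0.078,-0.0115,0],[-1.44,-0.44,0.7,-0.003,-0.078,-0.0115,0],[-1.44,-0.44,0.7,-0.003,-0.078,-0.0115,0],[-1.44,-0.44,0.7,-0.003,-0.078,-0.0115,0],[-1.44,-0.44,0.7,-0.003,-0.078,-0.0115,0],[-1.44,-0.44,0.7,-0.003,-0.078,-0.0115,0],[-1.44,-0.44,0.7,-0.003,-0.078,-0.0115,0],[-1.44,-0.44,0.7,-0.003,-0.078,-0.0115,0],[-1.44,-0.44,0.7,-0.003,-0.078,-0.0115,0]]'; python3 -c "
from mv import *
for d in(-72,-60,-45,-30): plan(P0+[0,0,.074+.09],Rplace(d),n=10)"
```

```text
clock: 5.88
ee_pos: [0.5107, -0.149, 0.1271]
tool_rot: [0.542, 0.829, -0.053, 0.124]
contact_force: [-0.1, -1.3, -2.1]
opening: 0.0578
grip_force: 64.7
clock 5.9 n 10 row [-1.48 -0.32  0.7 ] [ 0.0103 -0.0782  0.0056] tot [-15.8   -3.7    1.28] [ 0.103 -0.782  0.056] q [ 0.28  0.43 -0.26  2.09  0.63  0.57 -0.06] ee [ 0.5107 -0.149   0.1271] open 0.0578 grip 64.68421161654987 F [-0.1 -1.3 -2.1]
clock 5.9 n 10 row [-1.46 -0.42  0.67] [-0.0028 -0.0777 -0.0114] tot [-15.8   -3.37   1.3 ] [-0.028 -0.777 -0.114] q [ 0.28  0.43 -0.26  2.09  0.63  0.57 -0.06] ee [ 0.5107 -0.149   0.1271] open 0.0578 grip 64.68421161654987 F [-0.1 -1.3 -2.1]
clock 5.9 n 10 row [-1.42 -0.55  0.63] [-0.0192 -0.0763 -0.0326] tot [-15.7   -2.95   1.29] [-0.192 -0.763 -0.326] q [ 0.28  0.43 -0.26  2.09  0.63  0.57 -0.06] ee [ 0.5107 -0.149   0.1271] open 0.0578 grip 64.68421161654987 F [-0.1 -1.3 -2.1]
clock 5.9 n 10 row [-1.37 -0.67  0.57] [-0.0357 -0.0739 -0.0537] tot [-15.5   -2.58   1.25] [-0.357 -0.739 -0.537] q [ 0.28  0.43 -0.26  2.09  0.63  0.57 -0.06] ee [ 0.5107 -0.149   0.1271] open 0.0578 grip 64.68421161654987 F [-0.1 -1.3 -2.1]
```

```bash
python3 -m handwheel '[[-1.46,-0.42,0.67,-0.003,-0.078,-0.0115,0],[-1.46,-0.42,0.67,-0.003,-0.078,-0.0115,0],[-1.46,-0.42,0.67,-0.003,-0.078,-0.0115,0],[-1.46,-0.42,0.67,-0.003,-0.078,-0.0115,0],[-1.46,-0.42,0.67,-0.003,-0.078,-0.0115,0],[-1.46,-0.42,0.67,-0.003,-0.078,-0.0115,0],[-1.46,-0.42,0.67,-0.003,-0.078,-0.0115,0],[-1.46,-0.42,0.67,-0.003,-0.078,-0.0115,0],[-1.46,-0.42,0.67,-0.003,-0.078,-0.0115,0],[-1.46,-0.42,0.67,-0.003,-0.078,-0.0115,0],[0,0,0,0,0,0,0]]'; python3 -c "
from mv import *
plan(P0+[0,0,.074+.09],Rplace(-60))
T=snap('top','p1t.png');S=snap('scene','p1.png')
a=S[180:290,130:290];b=T[150:260,390:550]
cv2.imwrite('pics/p1c.png',np.hstack([cv2.resize(x,None,fx=2.5,fy=2.5,interpolation=cv2.INTER_CUBIC) for x in(a,b)])[...,::-1])"
```

```text
clock: 6.8
ee_pos: [0.5413, -0.3058, 0.154]
tool_rot: [0.432, 0.75, -0.251, 0.433]
contact_force: [-1.4, 1.3, -1.4]
opening: 0.0578
grip_force: 64.7
clock 6.8 n 1 row [-0.07  0.09 -0.02] [-0.0006  0.0017  0.0031] tot [-0.07  0.09 -0.02] [-0.001  0.002  0.003] q [-0.12  0.64  0.18  2.29  2.    0.86 -1.4 ] ee [ 0.5413 -0.3058  0.154 ] open 0.0578 grip 64.70846232128679 F [-1.4  1.3 -1.4]
```

View pics/p1c.png

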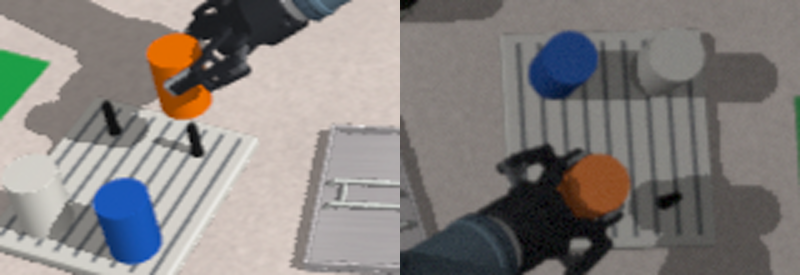

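The crops show the orange cup inverted above the front-left peg. Scene camera: cup at about crop (180,75) and peg at (195,140). I'll fit its pose before lowering.

```bash
cat >> fit.py <<'E'
def cupv(p): # mouth centre x,y,z, tilt: bottom displacement dx,dy over .08
    ax=np.array([p[3],p[4],np.sqrt(1-p[3]**2-p[4]**2)]);u=np.cross(ax,[0,1,0]);u/=np.linalg.norm(u);v=np.cross(ax,u);o=np.array(p[:3])
    return np.vstack([o+e*ax+.0295*(np.cos(t)*u+np.sin(t)*v) for e in(0,.08) for t in th])
def fitcup(ims,seeds,p0):
    mk={n:blob(orange(i),seeds[n]) for n,i in ims.items()}
    w={n:~((i.max(2)<75)&~mk[n]) for n,i in ims.items()}
    def cost(p):
        return sum((np.abs(hullmask(n,cupv(p))-mk[n])*w[n]).sum()/mk[n].sum() for n in mk)+3*(p[3]**2+p[4]**2)
    p=np.array(p0,float)
    for k in range(3):
        sim=np.vstack([p]+[p+np.eye(5)[i]*[.008,.008,.008,.08,.08][i] for i in range(5)])
        r=minimize(cost,p,method="Nelder-Mead",options=dict(initial_simplex=sim,maxiter=500,xatol=1e-5,fatol=1e-5));p=r.x
    return p.round(4),r.fun,{n:(int(m.sum()),hullmask(n,cupv(p)).sum().round()) for n,m in mk.items()}
E
python3 - <<'E'
from fit import *
im={n:cv2.imread("pics/"+f)[...,::-1].copy() for n,f in(("top","p1t.png"),("scene","p1.png"))}
print(fitcup(im,{"top":(468,224),"scene":(202,210)},[.534,-.2915,.11,0,0]))
E
```

```text
(array([ 0.5315, -0.292 ,  0.1064, -0.0041,  0.0604]), np.float64(0.2946828553993165), {'top': (537, np.float64(649.0)), 'scene': (523, np.float64(736.0))})
```

```bash
python3 -m handwheel '[[0.9,0,0.5,0,0.03,0,0],[1.2,0,0.7,0,0,0,0],[1.2,0,0.7,0,0,0,0],[1.2,0,0.7,0,0,0,0],[1.2,0,0.7,0,0,0,0],[0.9,0,0.5,0,0,0,0],[0.35,0,0.2,0,0,0,0],[0,0,0,0,0,0,0],[0,0,0,0,0,0,0]]'; python3 -c "
from mv import *
plan(P0+[0,0,.074],Rplace(-60))
T=snap('top','p2t.png');S=snap('scene','p2.png')
from fit import *
print(fitcup({'top':T,'scene':S},{'top':(466,226),'scene':(206,230)},[.5315,-.292,.026,0,0]))"
```

```text
clock: 7.65
ee_pos: [0.5423, -0.3031, 0.076]
tool_rot: [0.437, 0.756, -0.243, 0.423]
contact_force: [-0.4, -0.6, 0.1]
opening: 0.0577
grip_force: 64.8
clock 7.7 n 1 row [ 0.86 -0.15  0.77] [ 0.0019 -0.0292 -0.0015] tot [ 0.86 -0.15  0.77] [ 0.002 -0.029 -0.002] q [-0.08  0.82  0.13  2.26  2.09  0.9  -1.56] ee [ 0.5423 -0.3031  0.076 ] open 0.0577 grip 64.75005785672693 F [-0.4 -0.6  0.1]Traceback (most recent call last):
  File "<string>", line 6, in <module>
    print(fitcup({'top':T,'scene':S},{'top':(466,226),'scene':(206,230)},[.5315,-.292,.026,0,0]))
          ~~~~~~^^^^^^^^^^^^^^^^^^^^^^^^^^^^^^^^^^^^^^^^^^^^^^^^^^^^^^^^^^^^^^^^^^^^^^^^^^^^^^^^
  File "fit.py", line 36, in fitcup
    mk={n:blob(orange(i),seeds[n]) for n,i in ims.items()}
               ~~~~~~^^^
  File "fit.py", line 4, in orange
    h=cv2.cvtColor(im,cv2.COLOR_RGB2HSV); return (h[...,0]>=4)&(h[...,0]<=18)&(h[...,1]>150)&(h[...,2]>35)
cv2.error: OpenCV(4.12.0) /io/opencv/modules/imgproc/src/color.simd_helpers.hpp:92: error: (-15:Bad number of channels) in function 'cv::impl::{anonymous}::CvtHelper<VScn, VDcn, VDepth, sizePolicy>::CvtHelper(cv::InputArray, cv::OutputArray, int) [with VScn = cv::impl::{anonymous}::Set<3, 4>; VDcn = cv::impl::{anonymous}::Set<3>; VDepth = cv::impl::{anonymous}::Set<0, 5>; cv::impl::{anonymous}::SizePolicy sizePolicy = cv::impl::<unnamed>::NONE; cv::InputArray = const cv::_InputArray&; cv::OutputArray = const cv::_OutputArray&]'
> Invalid number of channels in input image:
>     'VScn::contains(scn)'
> where
>     'scn' is 1
```

```bash
python3 - <<'E'
from fit import *
im={n:cv2.imread("pics/"+f)[...,::-1].copy() for n,f in(("top","p2t.png"),("scene","p2.png"))}
print(fitcup(im,{"top":(466,226),"scene":(206,230)},[.5315,-.292,.026,0,0]))
E
python3 -m handwheel '[[0.26,0,0.15,0,0,0,0],[0.17,0,0.1,0,0,0,0],[0,0,0,0,0,0,0]]'
```

```text
(array([ 0.531 , -0.2913,  0.0289,  0.0107,  0.0758]), np.float64(0.30998702600929856), {'top': (467, np.float64(571.0)), 'scene': (467, np.float64(667.0))})
clock: 8.0
ee_pos: [0.5421, -0.3029, 0.0704]
tool_rot: [0.437, 0.756, -0.243, 0.423]
contact_force: [0.6, 0.1, -0.3]
opening: 0.0572
grip_force: 64.8
```

```bash
python3 -m handwheel '[[0.17,0,0.1,0,0,0,0],[0.09,0,0.05,0,0,0,0],[0,0,0,0,0,0,0]]';python3 -m handwheel '[[0.17,0,0.1,0,0,0,0],[0,0,0,0,0,0,0],[0,0,0,0,0,0,0]]'
```

```text
clock: 8.25
ee_pos: [0.542, -0.3029, 0.0674]
tool_rot: [0.436, 0.756, -0.243, 0.423]
contact_force: [-0.5, 1.1, -2.0]
opening: 0.0577
grip_force: 64.8
clock: 8.5
ee_pos: [0.5426, -0.3036, 0.0672]
tool_rot: [0.436, 0.755, -0.243, 0.424]
contact_force: [-1.5, 2.2, 8.6]
opening: 0.0573
grip_force: 65.4
```

```bash
python3 -m handwheel '[[0,0,0,0,0,0,0.66],[0,0,0,0,0,0,0.7],[0,0,0,0,0,0,0.74],[0,0,0,0,0,0,0.8],[0,0,0,0,0,0,0.9],[0,0,0,0,0,0,1],[0,0,0,0,0,0,1],[0,0,0,0,0,0,1],[0,0,0,0,0,0,1]]'; python3 -c "
from fit import *
t=snap('top','p3t.png');s=snap('scene','p3.png')
print(fitcup({'top':t,'scene':s},{'top':(466,226),'scene':(206,230)},[.5315,-.292,.02,0,0]),bot.get_state()['opening'])
cv2.imwrite('pics/p3c.png',np.hstack([cv2.resize(x,None,fx=2.5,fy=2.5,interpolation=cv2.INTER_CUBIC) for x in(s[180:290,130:290],t[150:260,390:550])])[...,::-1])"
```

```text
clock: 9.25
ee_pos: [0.542, -0.3029, 0.0656]
tool_rot: [0.437, 0.756, -0.243, 0.423]
contact_force: [-0.7, -0.4, -0.9]
opening: 0.085
grip_force: 0.0
(array([ 0.5331, -0.2895,  0.0192, -0.0131,  0.0551]), np.float64(0.35378553380654104), {'top': (467, np.float64(563.0)), 'scene': (482, np.float64(667.0))}) 0.08538453212710878
```

View pics/p3c.png

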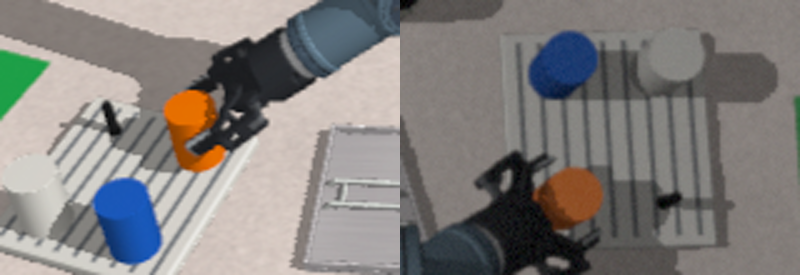

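The crops show the cup seated over the front-left peg, upright with its rim on the base and the fingers open. Retreat along the tool axis, then go over to the knife.

```bash
cat >> mv.py <<'E'
b=np.radians(25);KY=-.15
kh=np.array([np.cos(KY),np.sin(KY),0]);kx=.5*kh-.866*Z
KO=np.array([.5425,.4387,.148]);KG=KO-.05*kx
Rk=frame(-np.cos(b)*Z-np.sin(b)*kh,np.cross(Z,kh))
E
python3 -m handwheel '[[0,0,-0.5,0,0,0,1],[0,0,-1,0,0,0,1],[0,0,-2,0,0,0,1],[0,0,-2.5,0,0,0,1],[0,0,-2.5,0,0,0,1],[0,0,-2.5,0,0,0,1],[-2,0,-2,0,0,0,1],[-2,0,-2,0,0,0,1],[-2,0,-2,0,0,0,1],[-2,0,-2,0,0,0,1],[-2,0,-1,0,0,0,1],[0,0,0,0,0,0,1]]'; python3 -c "
from mv import *
plan(KG,Rk,back=.12); plan(KG,Rk,back=.12,n=30)"
```

```text
clock: 10.35
ee_pos: [0.4842, -0.2015, 0.2551]
tool_rot: [0.437, 0.755, -0.241, 0.425]
contact_force: [0.6, -0.1, 0.6]
opening: 0.0851
grip_force: 0.0
clock 10.3 n 22 row [ 1.35  2.57 -0.93] [-0.0125  0.0616 -0.0425] tot [ 24.67  38.56 -45.11] [-0.274  1.355 -0.936] q [ 0.1   0.32 -0.41  2.38  1.56  1.09 -1.03] ee [ 0.4842 -0.2015  0.2551] open 0.0851 grip 0.0 F [ 0.6 -0.1  0.6]
clock 10.3 n 30 row [ 0.98  1.89 -0.67] [-0.0091  0.0452 -0.0312] tot [ 24.67  38.56 -45.11] [-0.274  1.355 -0.936] q [ 0.1   0.32 -0.41  2.38  1.56  1.09 -1.03] ee [ 0.4842 -0.2015  0.2551] open 0.0851 grip 0.0 F [ 0.6 -0.1  0.6]
```

```bash
python3 -m handwheel '[[1.35,2.57,-0.93,-0.0125,0.0616,-0.0425,0.8],[1.35,2.57,-0.93,-0.0125,0.0616,-0.0425,0.7],[1.35,2.57,-0.93,-0.0125,0.0616,-0.0425,0.6],[1.35,2.57,-0.93,-0.0125,0.0616,-0.0425,0.6],[1.35,2.57,-0.93,-0.0125,0.0616,-0.0425,0.6],[1.35,2.57,-0.93,-0.0125,0.0616,-0.0425,0.6],[1.35,2.57,-0.93,-0.0125,0.0616,-0.0425,0.6],[1.35,2.57,-0.93,-0.0125,0.0616,-0.0425,0.6],[1.35,2.57,-0.93,-0.0125,0.0616,-0.0425,0.6],[1.35,2.57,-0.93,-0.0125,0.0616,-0.0425,0.6]]'; python3 -c "
from mv import *
plan(KG,Rk,back=.12,n=13)"
```

```text
clock: 11.18
ee_pos: [0.5747, 0.0837, 0.205]
tool_rot: [0.295, 0.936, -0.135, 0.139]
contact_force: [0.0, 0.7, 0.5]
opening: 0.0511
grip_force: 0.0
clock 11.2 n 13 row [ 1.23  2.37 -0.9 ] [-0.0116  0.056  -0.0391] tot [ 16.61  25.62 -19.29] [-0.151  0.728 -0.508] q [ 0.06  0.52 -0.66  1.82  0.81  1.09 -0.05] ee [0.5747 0.0837 0.205 ] open 0.0511 grip 0.0 F [0.  0.7 0.5]
```

```bash
python3 -c "
from mv import *
s=bot.get_state();print(R.from_quat(s['tool_rot']).inv().apply([0,0,10]))"
```

```text
[-3.39626031 -1.71338117 -9.24822907]
```

```bash
python3 -m handwheel '[[-1,-0.5,-2.8,0,0,0,0.6],[-1,-0.5,-2.8,0,0,0,0.6],[-1,-0.5,-2.8,0,0,0,0.6],[-1,-0.5,-2.8,0,0,0,0.6],[-0.4,-0.2,-1.2,0,0,0,0.6]]'; python3 -c "
from mv import *
plan(KG,Rk,back=.16,n=15)"
```

```text
clock: 11.6
ee_pos: [0.5748, 0.085, 0.3423]
tool_rot: [0.296, 0.935, -0.135, 0.142]
contact_force: [-0.4, 0.0, -0.5]
opening: 0.0511
grip_force: 0.0
clock 11.6 n 15 row [ 0.93  2.18 -0.1 ] [-0.0099  0.049  -0.034 ] tot [18.58 27.99 -9.55] [-0.149  0.735 -0.51 ] q [ 0.11  0.37 -0.73  1.68  0.66  1.29  0.15] ee [0.5748 0.085  0.3423] open 0.0511 grip 0.0 F [-0.4  0.  -0.5]
```

```bash
python3 -m handwheel '[[0.93,2.18,-0.1,-0.01,0.049,-0.034,0.6],[0.93,2.18,-0.1,-0.01,0.049,-0.034,0.6],[0.93,2.18,-0.1,-0.01,0.049,-0.034,0.6],[0.93,2.18,-0.1,-0.01,0.049,-0.034,0.6],[0.93,2.18,-0.1,-0.01,0.049,-0.034,0.6],[0.93,2.18,-0.1,-0.01,0.049,-0.034,0.6],[0.93,2.18,-0.1,-0.01,0.049,-0.034,0.6],[0.93,2.18,-0.1,-0.01,0.049,-0.034,0.6],[0.93,2.18,-0.1,-0.01,0.049,-0.034,0.6],[0.93,2.18,-0.1,-0.01,0.049,-0.034,0.6],[0.93,2.18,-0.1,-0.01,0.049,-0.034,0.6],[0.93,2.18,-0.1,-0.01,0.049,-0.034,0.6],[0.93,2.18,-0.1,-0.01,0.049,-0.034,0.6],[0.93,2.18,-0.1,-0.01,0.049,-0.034,0.6],[0.93,2.18,-0.1,-0.01,0.049,-0.034,0.6],[0,0,0,0,0,0,0.6]]'; python3 -c "
from mv import *
plan(KG,Rk,back=.06);plan(KG,Rk,back=0)"
```

```text
clock: 12.93
ee_pos: [0.5733, 0.437, 0.3135]
tool_rot: [0.07, 0.973, 0.016, -0.221]
contact_force: [-0.7, 1.4, -1.2]
opening: 0.0514
grip_force: 0.0
clock 12.9 n 4 row [-0.04 -0.07  2.32] [-0.0007 -0.0025  0.0012] tot [-0.21 -0.27  9.3 ] [-0.003 -0.01   0.005] q [-0.27  0.99 -0.9   0.79  0.33  1.81  0.52] ee [0.5733 0.437  0.3135] open 0.0514 grip 0.0 F [-0.7  1.4 -1.2]
clock 12.9 n 6 row [-0.03 -0.04  2.55] [-0.0005 -0.0016  0.0008] tot [-0.27 -0.25 15.3 ] [-0.003 -0.01   0.005] q [-0.27  0.99 -0.9   0.79  0.33  1.81  0.52] ee [0.5733 0.437  0.3135] open 0.0514 grip 0.0 F [-0.7  1.4 -1.2]
```

```bash
python3 -m handwheel '[[-0.1,-0.1,2.5,0,-0.01,0,0.6],[-0.1,-0.1,2.5,0,0,0,0.6],[0,0,2.5,0,0,0,0.6],[0,0,2.0,0,0,0,0.6],[0,0,0,0,0,0,0.6]]'; python3 -c "
from mv import *
plan(KG,Rk)
t=snap('top','k1t.png');s=snap('scene','k1.png')
cv2.imwrite('pics/k1c.png',np.hstack([cv2.resize(x,None,fx=2.8,fy=2.8,interpolation=cv2.INTER_CUBIC) for x in(s[170:290,370:510],t[180:300,120:260])])[...,::-1])"
```

```text
clock: 13.35
ee_pos: [0.5352, 0.4349, 0.2245]
tool_rot: [0.073, 0.974, 0.012, -0.215]
contact_force: [-0.4, -0.3, -0.0]
opening: 0.0512
grip_force: 0.0
clock 13.3 n 2 row [0.14 0.26 2.83] [-0.004   0.0016 -0.0004] tot [0.28 0.53 5.65] [-0.008  0.003 -0.001] q [-0.21  0.99 -0.9   1.06  0.34  1.59  0.48] ee [0.5352 0.4349 0.2245] open 0.0512 grip 0.0 F [-0.4 -0.3 -0. ]
```

View pics/k1c.png

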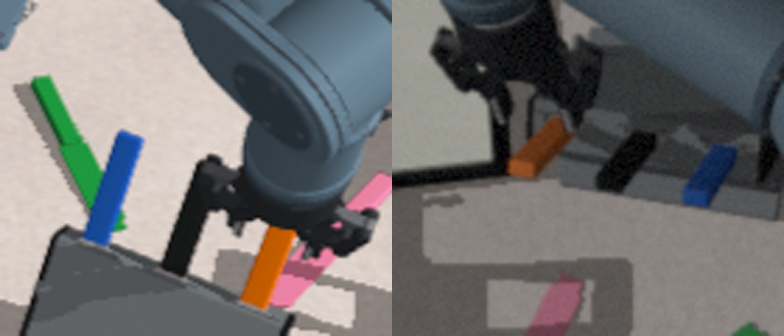

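The crops show the fingers straddling the orange handle (scene crop at about (275,240)), with the black handle clear to the left.

```bash
python3 -m handwheel '[[0.1,0.25,1.2,-0.008,0,0,0.6],[0.1,0.25,1.2,0,0,0,0.6],[0.1,0,1.2,0,0,0,0.6],[0,0,1.2,0,0,0,0.6],[0,0,0.9,0,0,0,0.6],[0,0,0,0,0,0,0.6]]'; python3 -c "
from mv import *
plan(KG,Rk)"
```

```text
clock: 13.95
ee_pos: [0.5121, 0.4455, 0.1771]
tool_rot: [0.074, 0.974, 0.019, -0.213]
contact_force: [-0.2, -0.4, -0.3]
opening: 0.0511
grip_force: 0.0
clock 13.9 n 1 row [ 0.06 -0.22  0.32] [ 0.0057  0.006  -0.0004] tot [ 0.06 -0.22  0.32] [ 0.006  0.006 -0.   ] q [-0.2   1.01 -0.9   1.16  0.35  1.47  0.45] ee [0.5121 0.4455 0.1771] open 0.0511 grip 0.0 F [-0.2 -0.4 -0.3]
```

Close.

```bash
python3 -m handwheel '[[0,-0.1,0.3,0,0,0,0.5],[0,0,0,0,0,0,0.4],[0,0,0,0,0,0,0.3],[0,0,0,0,0,0,0.2],[0,0,0,0,0,0,0.1],[0,0,0,0,0,0,0],[0,0,0,0,0,0,0],[0,0,0,0,0,0,0],[0,0,0,0,0,0,0]]'; python3 -c "
from mv import *
s=bot.get_state();plan(KG,Rk);print(R.from_quat(s['tool_rot']).inv().apply(-kx*10), R.from_quat(s['tool_rot']).inv().apply(np.cross(Z,kh)))
print(R.from_quat(s['tool_rot']).as_matrix()[:,1])"
```

```text
clock: 14.7
ee_pos: [0.5123, 0.4453, 0.1766]
tool_rot: [0.074, 0.974, 0.02, -0.212]
contact_force: [-0.8, -1.3, 4.6]
opening: 0.023
grip_force: 59.9
clock 14.7 n 1 row [ 0.09 -0.2   0.29] [ 0.009   0.008  -0.0006] tot [ 0.09 -0.2   0.29] [ 0.009  0.008 -0.001] q [-0.2   1.01 -0.9   1.16  0.36  1.46  0.45] ee [0.5123 0.4453 0.1766] open 0.023 grip 59.90001976490021 F [-0.8 -1.3  4.6]
[ 8.1454794   0.04664868 -5.80039562] [6.48825847e-04 9.99959709e-01 8.95314726e-03]
[0.15369293 0.98808728 0.00787468]
```

```bash
python3 -m handwheel '[[0.4,0,-0.29,0,0,0,0],[0.82,0,-0.58,0,0,0,0],[0.82,0,-0.58,0,0,0,0],[0.82,0,-0.58,0,0,0,0]]'; python3 -m handwheel '[[0.82,0,-0.58,0,0,0,0],[1.22,0,-0.87,0,0,0,0],[1.22,0,-0.87,0,0,0,0],[1.22,0,-0.87,0,0,0,0],[1.22,0,-0.87,0,0,0,0]]'; python3 -c "
from mv import *
plan(KG-.16*kx,Rk)"
```

```text
clock: 15.03
ee_pos: [0.4941, 0.4478, 0.2075]
tool_rot: [0.074, 0.974, 0.02, -0.212]
contact_force: [2.7, 0.3, -0.5]
opening: 0.0232
grip_force: 59.4
clock: 15.45
ee_pos: [0.4586, 0.453, 0.2689]
tool_rot: [0.074, 0.974, 0.02, -0.212]
contact_force: [0.6, -0.2, -0.7]
opening: 0.0229
grip_force: 59.4
clock 15.4 n 2 row [ 2.18 -0.07 -1.42] [0.0042 0.0037 0.0002] tot [ 4.36 -0.13 -2.85] [0.008 0.007 0.   ] q [-0.19  0.87 -0.96  1.23  0.28  1.52  0.38] ee [0.4586 0.453  0.2689] open 0.0229 grip 59.37538683414459 F [ 0.6 -0.2 -0.7]
```

```bash
cat >> mv.py <<'E'
TC=np.array([.507,-.022,0]);HY=np.radians(-74);hh=np.array([np.cos(HY),np.sin(HY),0]);e=np.radians(55)
Rf=frame(np.cos(e)*hh-np.sin(e)*Z,np.cross(Z,hh));PF=TC-.115*hh+[0,0,.17]
E
python3 -m handwheel '[[1.22,0,-0.87,0,0,0,0],[1.22,0,-0.87,0,0,0,0],[1.22,0,-0.87,0,0,0,0],[0.82,0,-0.58,0,0,0,0],[0.8,0,-1.8,0,0,0,0],[0.8,0,-1.8,0,0,0,0],[0.8,0,-1.8,0,0,0,0],[0,0,0,0,0,0,0],[0,0,0,0,0,0,0],[0,0,0,0,0,0,0]]'; python3 -c "
from mv import *
plan(PF,Rf); plan(PF+[0,0,.1],Rf,n=30)
t=snap('top','k2t.png');s=snap('scene','k2.png')
cv2.imwrite('pics/k2c.png',np.hstack([cv2.resize(x,None,fx=1.9,fy=1.9,interpolation=cv2.INTER_CUBIC) for x in(s[130:330,330:530],t[160:360,100:300])])[...,::-1])"
```

```text
clock: 16.28
ee_pos: [0.4331, 0.4556, 0.373]
tool_rot: [0.074, 0.974, 0.019, -0.212]
contact_force: [1.0, -0.2, -1.6]
opening: 0.0233
grip_force: 59.3
clock 16.3 n 15 row [-1.92 -1.54  1.8 ] [ 0.0076 -0.0617  0.0787] tot [-18.31 -36.74  15.38] [ 0.113 -0.925  1.181] q [-0.2   0.77 -1.    1.15  0.22  1.66  0.33] ee [0.4331 0.4556 0.373 ] open 0.0233 grip 59.34162139892578 F [ 1.  -0.2 -1.6]
clock 16.3 n 30 row [-0.98 -0.82  0.57] [ 0.0038 -0.0308  0.0394] tot [-14.15 -36.67   6.29] [ 0.113 -0.925  1.181] q [-0.2   0.77 -1.    1.15  0.22  1.66  0.33] ee [0.4331 0.4556 0.373 ] open 0.0233 grip 59.34162139892578 F [ 1.  -0.2 -1.6]
```

View pics/k2c.png

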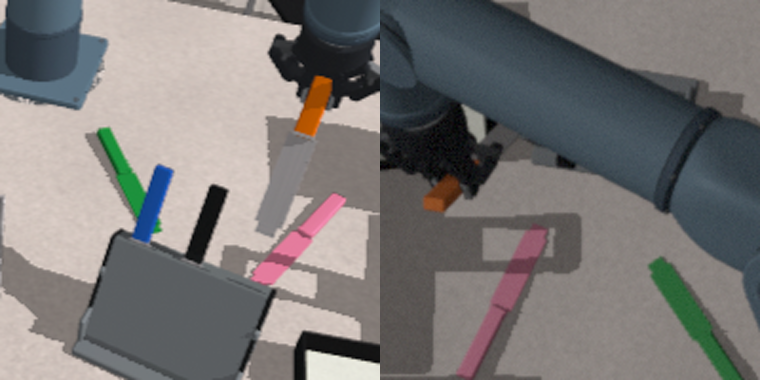

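The crops show the orange knife fully out of its slot, with black and blue undisturbed. Pitch it level in place first, then swing over the tray.

```bash
python3 -m handwheel '[[0,0,0,0,-0.08,0,0],[0,0,0,0,-0.08,0,0],[0,0,0,0,-0.08,0,0],[0,0,0,0,-0.08,0,0],[0,0,0,0,-0.08,0,0],[0,0,0,0,-0.08,0,0],[0,0,0,0,-0.08,0,0],[0,0,0,0,-0.08,0,0],[0,0,0,0,-0.08,0,0],[0,0,0,0,-0.08,0,0],[0,0,0,0,-0.08,0,0],[0,0,0,0,-0.08,0,0],[0,0,0,0,-0.08,0,0],[0,0,0,0,0,0,0]]'; python3 -c "
from mv import *
plan(PF+[0,0,.12],Rf,n=20)"
```

```text
clock: 17.55
ee_pos: [0.4295, 0.4566, 0.3716]
tool_rot: [0.071, 0.951, -0.02, 0.3]
contact_force: [-0.8, -0.5, -2.2]
opening: 0.0231
grip_force: 59.2
clock 17.6 n 20 row [-0.93 -1.38  1.24] [ 0.033  -0.0001  0.0468] tot [ -3.03 -36.74  13.78] [ 0.659 -0.002  0.935] q [-0.55  0.38 -0.83  1.7   0.94  1.28 -0.25] ee [0.4295 0.4566 0.3716] open 0.0231 grip 59.21791970729828 F [-0.8 -0.5 -2.2]
```

```bash
python3 -m handwheel '[[-0.93,-1.38,1.24,0.033,0,0.047,0],[-0.93,-1.38,1.24,0.033,0,0.047,0],[-0.93,-1.38,1.24,0.033,0,0.047,0],[-0.93,-1.38,1.24,0.033,0,0.047,0],[-0.93,-1.38,1.24,0.033,0,0.047,0],[-0.93,-1.38,1.24,0.033,0,0.047,0],[-0.93,-1.38,1.24,0.033,0,0.047,0],[-0.93,-1.38,1.24,0.033,0,0.047,0],[-0.93,-1.38,1.24,0.033,0,0.047,0],[-0.93,-1.38,1.24,0.033,0,0.047,0],[-0.93,-1.38,1.24,0.033,0,0.047,0],[-0.93,-1.38,1.24,0.033,0,0.047,0],[-0.93,-1.38,1.24,0.033,0,0.047,0],[-0.93,-1.38,1.24,0.033,0,0.047,0],[-0.93,-1.38,1.24,0.033,0,0.047,0],[-0.93,-1.38,1.24,0.033,0,0.047,0],[-0.93,-1.38,1.24,0.033,0,0.047,0],[-0.93,-1.38,1.24,0.033,0,0.047,0],[-0.93,-1.38,1.24,0.033,0,0.047,0],[-0.93,-1.38,1.24,0.033,0,0.047,0]]'; python3 -c "
from mv import *
plan(PF,Rf,n=6)"
```

```text
clock: 19.22
ee_pos: [0.4783, 0.0762, 0.2742]
tool_rot: [0.581, 0.758, -0.18, 0.235]
contact_force: [0.4, 0.1, -0.3]
opening: 0.023
grip_force: 59.3
clock 19.2 n 6 row [1.16 0.01 1.62] [-0.0015 -0.0015 -0.0022] tot [6.93 0.05 9.74] [-0.009 -0.009 -0.013] q [-0.21  0.35 -0.52  1.92  0.73  1.32 -0.8 ] ee [0.4783 0.0762 0.2742] open 0.023 grip 59.30231988430023 F [ 0.4  0.1 -0.3]
```

```bash
python3 -m handwheel '[[1.1,0,1.6,0,0,0,0],[1.1,0,1.6,0,0,0,0],[1.1,0,1.6,0,0,0,0],[1.1,0,1.6,0,0,0,0],[1.1,0,1.6,0,0,0,0],[1.1,0,1.6,0,0,0,0],[0,0,0,0,0,0,0],[0,0,0,0,0,0,0],[0,0,0,0,0,0,0],[0,0,0,0,0,0,0]]'; python3 - <<'E'
from mv import *
plan(PF,Rf)
from fit import knifem,trap,orange,blob,fitcup
t=snap('top','f1t.png');s=snap('scene','f1.png')
st=bot.get_state();Rt=R.from_quat(st["tool_rot"]).as_matrix();Gp=st["ee_pos"]-bot.pinch_z*Rt[:,2]
# expected knife: rotation tool->knife from the pick
kp=np.c_[kx,np.cross(Z,kh),np.cross(kx,np.cross(Z,kh))];Kr=Rt@(Rk.T@kp)
o=Gp+.05*Kr[:,0];print("heel",o,"tip",o+.13*Kr[:,0],"z",Kr[:,2])
for n,i in(("top",t),("scene",s)):
    for x0,x1,w in((-.11,0,.012),(0,.13,.017)):
        P=o+np.array([[x,y,0] for x,y in((x0,-w),(x0,w),(x1,w),(x1,-w))])@Kr.T
        cv2.polylines(i,[(proj(n,P)*16).round().astype(np.int32)],True,(0,255,0),1,cv2.LINE_AA,4)
cv2.imwrite('pics/f1c.png',np.hstack([cv2.resize(x,None,fx=1.9,fy=1.9,interpolation=cv2.INTER_CUBIC) for x in(s[160:310,160:360],t[150:300,300:500])])[...,::-1])
E
```

```text
clock: 20.05
ee_pos: [0.4796, 0.0774, 0.1595]
tool_rot: [0.579, 0.759, -0.179, 0.238]
contact_force: [-0.3, -0.4, -0.8]
opening: 0.0227
grip_force: 59.1
clock 20.1 n 1 row [ 0.37 -0.11  0.33] [-0.0037 -0.0067 -0.0118] tot [ 0.37 -0.11  0.33] [-0.004 -0.007 -0.012] q [-0.26  0.53 -0.47  2.    0.87  1.16 -1.01] ee [0.4796 0.0774 0.1595] open 0.0227 grip 59.11525011062622 F [-0.3 -0.4 -0.8]
heel [0.4898088  0.03942104 0.17449783] tip [ 0.52420971 -0.08593898  0.17366165] z [-0.00206143 -0.0072356   0.9999497 ]
```

View pics/f1c.png

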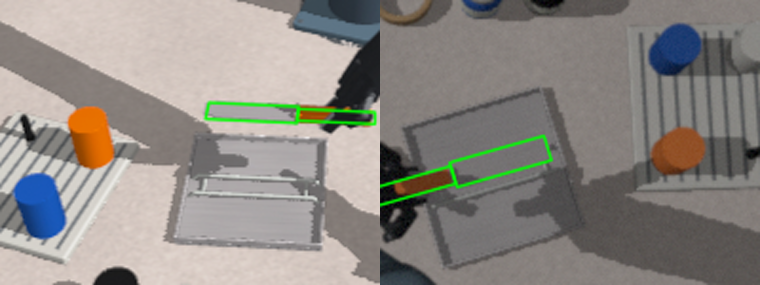

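The crops show the blade matching the expected level outline over the middle of the tray. The orange cup is still upright on its peg.

```bash
python3 -m handwheel '[[0,0,0,0,0,0,0],[0,0,0,0,0,0,0],[0,0,0,0,0,0,0]]' && python3 -c "
from workcell import bot
print(bot.sign_off())"
```

```text
clock: 20.4
ee_pos: [0.479, 0.0772, 0.1588]
tool_rot: [0.579, 0.759, -0.18, 0.238]
contact_force: [0.1, -0.9, -0.7]
opening: 0.023
grip_force: 59.1
the job is handed in; nothing more can be done
None
```

I handed the job in at about 20 s: the orange cup is mouth down over the front-left peg and released, and the orange knife is held still and level over the drip tray, with its blade about 17 cm above the table; sign-off returned no verdict.

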